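Complete the student's tool kit in the violin workshop

TASK

A student's kit tray should hold exactly one small wooden plane, one spool clamp and one palm mallet, and one of the three is in it already. Take one of each missing kind from the bench and stand it upright on the tray's floor, the way it stood on the bench; either of two alike will do. Leave the spare tools and everything else on the bench where they are.

Things in the scene. Friction and masses are not known exactly. Their poses are not given: they have to be found in the camera images.
- tray: shallow wooden kit tray, fixed to the bench for the job, 260 mm (its x) x 158 mm (its y), walls 10 mm high and 6 mm thick, three equal compartments side by side along its x, each open 79 mm (x) x 146 mm (y). The thin floor is level with the bench top (z = 0), so a tool stands at the same height in the tray as on the bench. Origin: centre of the underside, z up
- comp0 (a point): centre of the floor of the compartment at the -x end of the tray; axes as the tray's
- comp1 (a point): centre of the floor of the compartment in the middle of the tray; axes as the tray's
- comp2 (a point): centre of the floor of the compartment at the +x end of the tray; axes as the tray's
- plane_a_mid (a point): small wooden plane standing on its sole: body 36 mm wide (its x) x 100 mm long (its y) x 40 mm tall with level, parallel sides, a slanted steel iron 22 mm wide and a small front knob reaching up to about 62 mm. Grip it across the 36 mm width. Weighs 0.11 to 0.22 kg. The point is on its centre line 31 mm above its underside; the first of two alike. It may stand in the tray already or on the bench
- plane_b_mid (a point): small wooden plane standing on its sole: body 36 mm wide (its x) x 100 mm long (its y) x 40 mm tall with level, parallel sides, a slanted steel iron 22 mm wide and a small front knob reaching up to about 62 mm. Grip it across the 36 mm width. Weighs 0.11 to 0.22 kg. The point is on its centre line 31 mm above its underside; the second of two alike. It may stand in the tray already or on the bench
- clamp_a_mid (a point): wooden spool clamp standing upright: two equal round wooden spools 38 mm across (0 to 34 mm and 50 to 80 mm above its underside) on a thin steel rod, with a small steel wing nut on top; 98 mm tall. Grip it by the upper spool or across both. Weighs 0.08 to 0.17 kg. The point is on its axis 49 mm above its underside, z up; the first of two alike. It may stand in the tray already or on the bench
- clamp_b_mid (a point): wooden spool clamp standing upright: two equal round wooden spools 38 mm across (0 to 34 mm and 50 to 80 mm above its underside) on a thin steel rod, with a small steel wing nut on top; 98 mm tall. Grip it by the upper spool or across both. Weighs 0.08 to 0.17 kg. The point is on its axis 49 mm above its underside, z up; the second of two alike. It may stand in the tray already or on the bench
- mallet_a_mid (a point): turned wooden palm mallet standing on its head: round head 54 mm across and 64 mm tall, round stub handle 30 mm across from 78 mm up to its flat top at 112 mm above its underside; steel bands round the head. Grip it by the handle or the head. Weighs 0.12 to 0.25 kg. The point is on its axis 56 mm above its underside, z up; the first of two alike. It may stand in the tray already or on the bench
- mallet_b_mid (a point): turned wooden palm mallet standing on its head: round head 54 mm across and 64 mm tall, round stub handle 30 mm across from 78 mm up to its flat top at 112 mm above its underside; steel bands round the head. Grip it by the handle or the head. Weighs 0.12 to 0.25 kg. The point is on its axis 56 mm above its underside, z up; the second of two alike. It may stand in the tray already or on the bench
- jar: bystander, not part of the kit: glue jar, amber glass with a steel cap, 56 mm across, 60 mm tall. Origin: centre of its underside
- offcut: bystander, not part of the kit: plain wooden offcut, 50 x 30 x 22 mm. Origin: centre of its underside
- dog: bystander, not part of the kit: small wooden bench dog standing on its head: head 28 mm across and 14 mm high, shank 19 mm thick, 54 mm tall in all. Origin: centre of its underside
- driver: bystander, not part of the kit: screwdriver with a wooden handle, lying at the left of the bench
Mind the look-alikes: they are no part of the job. What is shaped like the part that bears clamp_a_mid but turquoise is not meant. What is shaped like the part that bears mallet_b_mid but yellow is not meant.

How it is judged:
By the outcome, as a careful person would: the job done as asked, in the order asked, and still so for the second after the job is handed in, with the robot touching nothing.
It also fails if it takes over 61 s, if anything falls off the work surface, if the arm or the gripper's body presses on something with over 40 N, if the wrist force passes 120 N, or if a joint passes its speed limit or range.

ROBOT

A 6-joint arm with a two-finger parallel gripper is mounted at the origin on the work surface. World frame = base frame: x ahead of the robot, y to its left, z up, the work surface at z = 0. Lengths are in m, angles in degrees, forces in N, time in s.
With the tool pointing down it reaches from about 0.4 to 0.825 m from the base axis. Payload 7 kg.
Tool frame: the origin (TCP) lies at the very end of the fingers, on their centre line; the grasp point (between the pads) lies 19 mm behind it (grasp_offset is the x of the grasp point in the tool frame, in m); x points along the fingers, y is the direction in which the jaws open and shut, and the axes are right-handed (so a half turn about x gives the same grasp; the last joint's range is limited). The gripper opens to 88 mm and grips with 3 to 60 N. Pads are 19 mm wide; open, the fingers measure 130 mm over their backs; the gripper's body (78 mm by 193 mm) begins 47 mm behind the grasp point.
Start: joints at [92.367, 20.546, 0.682, 0, -70.136, -16.507], TCP at [0.165, 0.655, 0.188] pointing down, gripper open.
Joint ranges: [-176.03, 176.03], [-82.01, 121.73], [-58.28, 71.71], [-173.87, 95.51], [-174.79, -0.11], [-173.66, 173.66]. Speed limits (degrees/s): [136.94, 136.94, 172.46, 180, 180, 180].

INTERFACE

Orientations are given as [roll, pitch, yaw] about the fixed x, y, z axes, in that order (R = Rz(yaw) Ry(pitch) Rx(roll)).
In Python, from plant import get_obs, snapshot, close_job, grasp_offset gives the robot as it stands.
- The arm moves only by the tool carry_out, never from a script. Its argument "series" is a list that holds one entry, the list of rows, each a list of 6 numbers: the shift along the tool's x, y, z in mm, then the turn, a rotation vector about the tool's x, y, z in degrees. A call has 1 to 10 rows; each row is the pose to reach, as a shift and turn from the pose commanded when the call began, along the tool's axes at that moment; what a row does not reach only later rows make up. A row lasts 1/8 s, in which the tool goes at most 62.5 mm and 10.7 degrees, less where a joint would pass 70% of its speed; a pose out of reach is approached as far as the arm can. A call with a gripper value outside its range is refused whole. "hand" is the gripper's target within -1 to 1 (shut at 1, half-way at 0, fully open at -1), set as the call begins (left out, the last holds). The fingers move at their own pace and stop on an object; the grip force is fixed at half the most. Time passes only in rows, so rows that repeat a pose let the fingers close. It gives the time, the measured TCP pose, the force and the opening at its end, in the units of the state.
- get_obs(): the state, without advancing time (a new reading comes with each control period).
- snapshot(name): name is "scene" or "top" or "wrist"; returns a dict with "color" (480x640x3 uint8, red, green, blue), "fx", "fy", "cx", "cy" (pixels), "dist_coeffs" ([k1, k2, p1, p2, k3] as OpenCV has them; the pictures are not rectified), "eye" and "attitude" of the camera in the world. Camera axes: x right, y down, z forward; pixel columns grow to the right and rows downward; lengths in m; the calibration is good to about 2 mm. A picture is of the moment at which its call begins. There is no depth.
- close_job(): hands the job in, once; it reports no verdict.
The state is a dict: "clock": time; "joint_pos": joint angles; "qvel": joint speeds; "tau": joint torques, N m; "tool_pos": TCP position; "orientation": TCP orientation; "force": force on the tool from outside, world axes, zero at the start; "moment": the same for the moment, N m; "opening": finger opening in m.
Only numpy, scipy, OpenCV 4.12 (cv2) and the standard library are available. Lean on these libraries where they do the work, as an engineer would, in place of code of your own. Each camera call takes 0.05 s, during which the arm holds its last target.

## Working session

There is one attempt and no reset: what is moved stays moved. The work goes in short steps, Python scripts to look and compute and a tool call to move; the robot and the scene stay as the last step left them, time stands still between calls to the robot, and variables do not carry over. Pictures are saved under pics/ and viewed, and the job is handed in when it is done.

Besides the shell and the picture viewer there is one more tool, called after "Emit:" as name(argument=value, ...), one argument or row to a line, values as JSON. carry_out: Moves the arm, as the interface text tells. Its arguments: {"type":"object","properties":{"series":{"type":"array","items":{"type":"array","items":{"type":"array","items":{"type":"number"}}}},"hand":{"type":"number"}},"required":["series"]}

```bash
mkdir -p pics; ls; python3 - <<'E'
from plant import *
import cv2
print(get_obs()); print(grasp_offset)
for n in ["scene","top","wrist"]:
    s=snapshot(n); cv2.imwrite(f"pics/{n}0.png",s["color"][:,:,::-1]); print(n,{k:v for k,v in s.items() if k!="color"})
E
```

```text
pics
{'clock': 0.0, 'joint_pos': array([ 9.23684965e+01,  2.05918842e+01,  6.33289311e-01, -2.00207216e-02,
       -7.01362109e+01, -1.65057629e+01]), 'qvel': array([-0.00017932,  0.02201953,  0.07956796, -0.05941535,  0.00710743,
       -0.02631645]), 'tau': array([ 1.60283129e-03, -5.82723749e+01,  2.93043405e+01,  6.99700847e+00,
        7.07450919e-03, -1.53832971e-04]), 'tool_pos': array([0.16477646, 0.65400034, 0.18711431]), 'orientation': array([ 95.27901164,  89.90334352, -98.86507309]), 'force': array([ 0.45229528, -0.12722722,  0.30702361]), 'moment': array([-0.06384817, -0.03406493,  0.01103155]), 'opening': 0.08768874775726716}
-0.0188
scene {'fx': 442.5416496624627, 'fy': 442.5416496624627, 'cx': 324.27031742755946, 'cy': 241.36313121514257, 'dist_coeffs': array([0.03055679, 0.        , 0.        , 0.        , 0.        ]), 'eye': array([ 0.91751773, -0.54353556,  0.71010017]), 'attitude': array([-132.37511124,   -0.85850658,   33.39676812])}
top {'fx': 517.800870233999, 'fy': 517.800870233999, 'cx': 318.6108792922911, 'cy': 231.70076539172138, 'dist_coeffs': array([-0.04880033,  0.        ,  0.        ,  0.        ,  0.        ]), 'eye': array([0.4716266 , 0.07286648, 1.28051684]), 'attitude': array([-175.34255839,   -0.66087341,  -90.9964742 ])}
wrist {'fx': 363.1110425013523, 'fy': 363.1110425013523, 'cx': 321.66609049594183, 'cy': 240.45586219369972, 'dist_coeffs': array([-0.04277382,  0.        ,  0.        ,  0.        ,  0.        ]), 'eye': array([0.24142695, 0.63359607, 0.38289174]), 'attitude': array([ 1.62837470e+02, -4.37906985e-02, -1.04114423e+02])}
```

View pics/scene0.png

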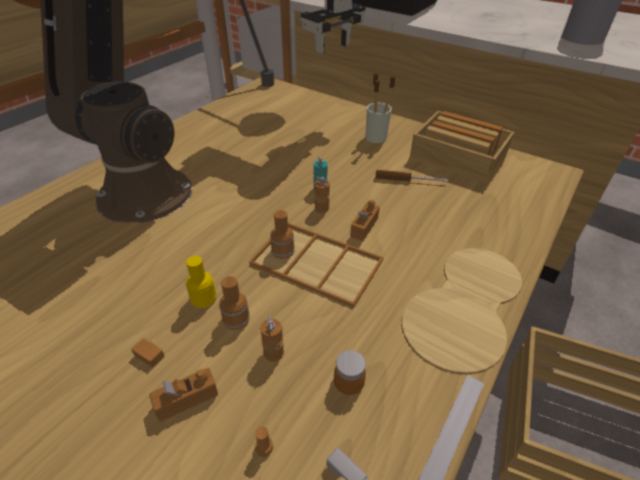

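View pics/top0.png

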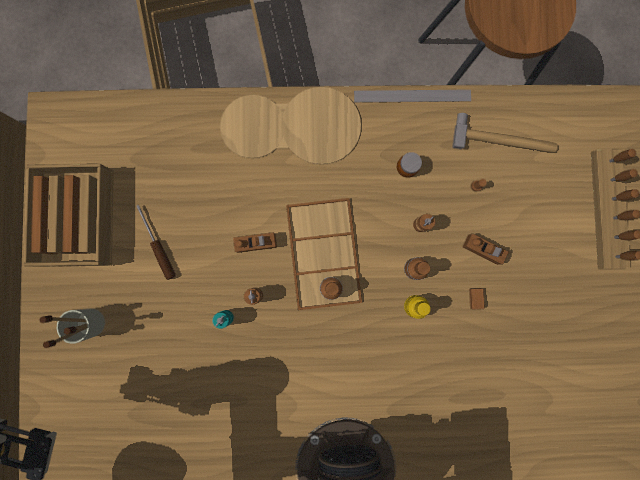

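View pics/wrist0.png

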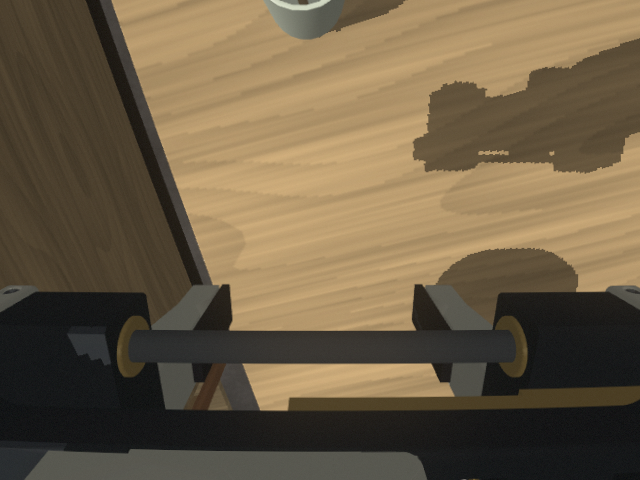

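The tray already holds a mallet (top view 331,288), so a plane and a clamp are missing.
- **Planes:** (255,242) and (486,248). They are alike, so either will do.
- **Clamps:** (254,296) and (425,223), both brown wood. The turquoise one at (222,320) is the look-alike and is excluded.

I choose the right plane (486,248) and the right clamp (425,223). Next I'll confirm them in an enlarged crop.

```bash
cat > h.py <<'E'
import numpy as np, cv2
from scipy.spatial.transform import Rotation as Ro
from plant import *
def R(att): return Ro.from_euler('xyz',att,degrees=True).as_matrix()
def K(s): return np.array([[s['fx'],0,s['cx']],[0,s['fy'],s['cy']],[0,0,1.]])
def rays(s,px):
    u=cv2.undistortPoints(np.array(px,float).reshape(-1,1,2),K(s),s['dist_coeffs']).reshape(-1,2)
    return np.c_[u,np.ones(len(u))]@R(s['attitude']).T
def onz(s,px,z):
    d=rays(s,px); e=s['eye']; return e+d*((z-e[2])/d[:,2])[:,None]
def proj(s,P):
    r=R(s['attitude']).T; rv,_=cv2.Rodrigues(r)
    return cv2.projectPoints(np.array(P,float).reshape(-1,3),rv,-r@s['eye'],K(s),s['dist_coeffs'])[0].reshape(-1,2)
def tri(s1,p1,s2,p2):
    d1=rays(s1,[p1])[0];d2=rays(s2,[p2])[0]
    A=np.c_[d1,-d2]; t=np.linalg.lstsq(A,s2['eye']-s1['eye'],rcond=None)[0]
    a=s1['eye']+d1*t[0]; b=s2['eye']+d2*t[1]; return (a+b)/2,np.linalg.norm(a-b)
def crop(s,x,y,w,h,f,name):
    c=s['color'][y:y+h,x:x+w,::-1]; cv2.imwrite(name,cv2.resize(c,None,fx=f,fy=f,interpolation=cv2.INTER_CUBIC))
E
python3 - <<'E'
from h import *
s=snapshot("top"); crop(s,390,180,130,100,6,"pics/t1.png"); crop(s,275,190,100,125,4.8,"pics/t2.png")
s=snapshot("scene"); crop(s,130,300,170,130,4.6,"pics/s1.png"); crop(s,240,210,150,100,5,"pics/s2.png")
E
```

```text
(no output)
```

View pics/t1.png

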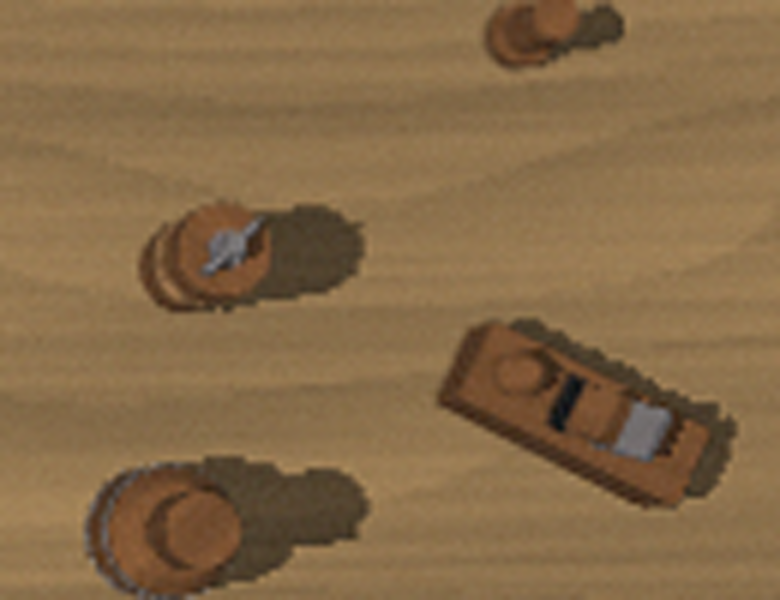

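View pics/t2.png

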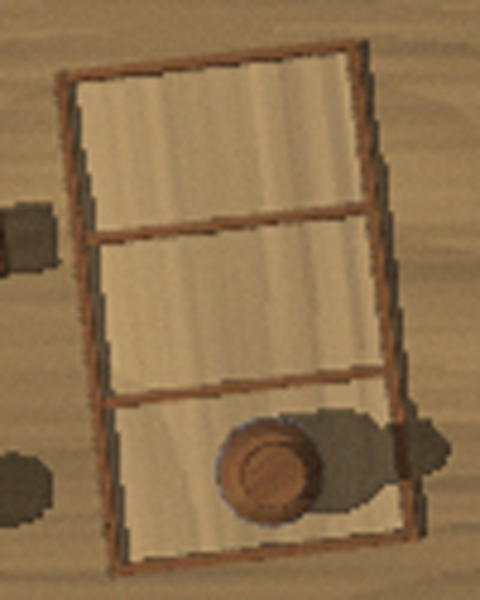

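View pics/s1.png

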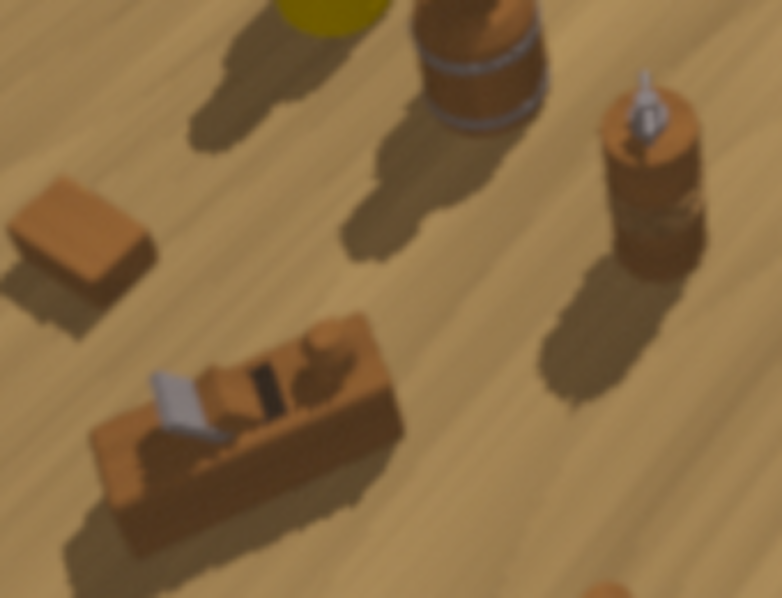

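View pics/s2.png

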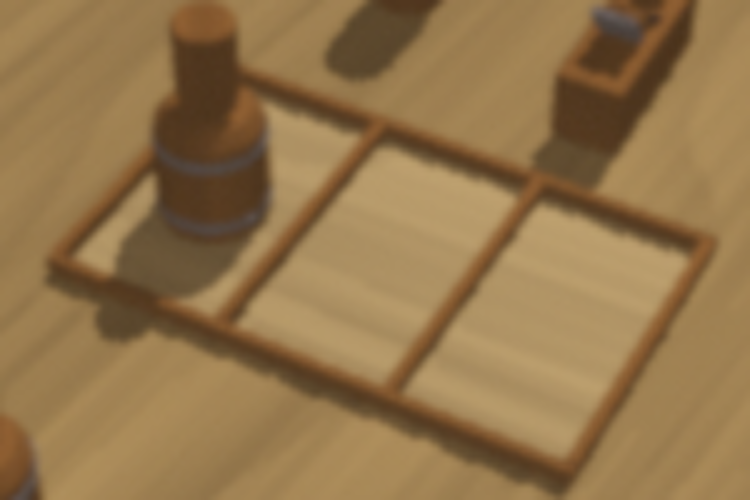

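```bash
cat > m.py <<'E'
from h import *
t=snapshot("top"); s=snapshot("scene")
def un(P,x0,y0,f): return (np.array(P,float)+.5)/f-.5+[x0,y0]
np.set_printoptions(precision=4,suppress=True)
pt=onz(t,un([(490,322),(455,393),(675,500),(712,432)],390,180,6),.04)
ps=onz(s,un([(362,312),(390,382),(122,507),(92,435)],130,300,4.6),.04)
for n,p in(("planetop",pt),("planescene",ps)):
    ax=(p[0]+p[1]-p[2]-p[3])/2; print(n,p[:,:2].tolist(),p.mean(0),"len",np.linalg.norm(ax),"wid",np.linalg.norm((p[0]+p[3]-p[1]-p[2])/2),"ang",np.degrees(np.arctan2(ax[1],ax[0])))
print("clamp",onz(t,un([(222,253)],390,180,6),.08),onz(s,un([(650,127)],130,300,4.6),.08))
tt=onz(t,un([(57,72),(368,40),(424,538),(113,575)],275,190,4.8),.01)  # far-left, far-right, near-right, near-left
ts=onz(s,un([(717,240),(567,470),(48,262),(245,70)],240,210,5),.01)
for n,p in(("traytop",tt),("trayscene",ts)):
    print(n,p[:,:2].tolist(),p.mean(0)); ax=(p[0]+p[1]-p[2]-p[3])/2; ay=(p[0]+p[3]-p[1]-p[2])/2
    print(np.linalg.norm(ax),np.linalg.norm(ay),np.degrees(np.arctan2(ax[1],ax[0])),np.degrees(np.arctan2(ay[1],ay[0])))
# mallet in tray, neighbours
print("mallet tray",onz(t,un([(275,474)],275,190,4.8),.112))
print("mallet",onz(t,un([(203,528)],390,180,6),.112),"dog",onz(t,un([(555,18)],390,180,6),.054))
E
python3 m.py
```

```text
planetop [[0.5625847072016985, -0.3127796229064264], [0.5341557765796792, -0.2973384987032863], [0.4894365971605798, -0.38536193159220244], [0.5165481498775987, -0.40177993240276]] [ 0.5257 -0.3493  0.04  ] len 0.09946608607947753 wid 0.032014641713489486 ang 62.856896967241894
planescene [[0.5337655817230107, -0.30118350939017235], [0.5622564075479524, -0.3161855592228435], [0.5195445713683353, -0.4002187329310354], [0.49023391062837707, -0.3881667800471288]] [ 0.5265 -0.3514  0.04  ] len 0.09576607801077267 wid 0.03190975913455358 ang 63.23821340945241
clamp [[ 0.5884 -0.1958  0.08  ]] [[ 0.5904 -0.1986  0.08  ]]
traytop [[0.6433566929597558, 0.13465368186747223], [0.6574647230652795, -0.025970430946366044], [0.401740949369834, -0.04878135325315096], [0.38598254376686075, 0.1095207839200529]] [0.5221 0.0424 0.01  ]
0.2576664939281478 0.16016082301293838 5.338212095618266 95.34996588676316
trayscene [[0.6435506638650068, 0.13243374574561895], [0.6555791997791545, -0.02093703171004535], [0.4034556471507652, -0.048031384535642874], [0.39610313634752103, 0.10757966830047128]] [0.5247 0.0428 0.01  ]
0.2511323871614884 0.15479453835836643 5.936626163500838 93.58920539767733
mallet tray [[0.4384 0.0301 0.112 ]]
mallet [[ 0.4813 -0.1779  0.112 ]] dog [[ 0.6839 -0.3402  0.054 ]]
```

```bash
cat >> h.py <<'E'
np.set_printoptions(precision=4,suppress=True)
def plan(p,jaw):
    """shift (mm, tool axes) and rotvec (deg, tool axes) to TCP p with tool down and jaw azimuth (mod 180), smallest turn"""
    o=get_obs(); T=R(o['orientation']); out=[]
    print('now',o['clock'],o['tool_pos'],'jaw az',np.degrees(np.arctan2(T[1,1],T[0,1])),'tilt',np.degrees(np.arccos(-T[2,0])),'j',o['joint_pos'])
    for a in (jaw,jaw+180):
        y=np.array([np.cos(np.radians(a)),np.sin(np.radians(a)),0]); x=np.array([0,0,-1.]); G=np.c_[x,y,np.cross(x,y)]
        rv=np.degrees(Ro.from_matrix(T.T@G).as_rotvec()); out.append(rv)
    print('shift',1000*T.T@(np.array(p)-o['tool_pos']),'turn',*out)
E
python3 - <<'E'
from h import *
plan([.5,.2,.2],-27); plan([.526,-.350,.16],-27)
t=snapshot("top"); s=snapshot("scene")
print(onz(t,[[72,327],[75,340],[46,319],[46,346]],0.0),onz(s,[[376,140]],0.0))
print(tri(t,(46,319),s,(376,77)),tri(t,(46,346),s,(392,82)))
E
```

```text
now 0.35 [0.1649 0.6544 0.1878] jaw az -104.14454610050048 tilt 0.022940307114984078 j [ 92.3659  20.5577   0.6697  -0.0052 -70.1344 -16.5087]
shift [ -12.0203  358.7364 -435.9906] turn [-77.1445   0.014   -0.0204] [102.8555  -0.0217  -0.0149]
now 0.35 [0.1649 0.6544 0.1878] jaw az -104.14454610050048 tilt 0.022940307114984078 j [ 92.3659  20.5577   0.6697  -0.0052 -70.1344 -16.5087]
shift [  28.1948  885.692  -595.6041] turn [-77.1445   0.014   -0.0204] [102.8555  -0.0217  -0.0149]
[[0.3502 0.6677 0.    ]
 [0.3184 0.6599 0.    ]
 [0.3704 0.7334 0.    ]
 [0.3044 0.7325 0.    ]] [[0.3705 0.6046 0.    ]]
(array([0.3677, 0.6165, 0.2006]), np.float64(0.04481720581116901)) (array([0.3473, 0.663 , 0.16  ]), np.float64(0.05070385894265379))
```

Emit:
carry_out(
  series=[
    [[-55, 10, -8, 5, 0, 0], [-110, 30, -24, 10, 0, 0], [-110, 60, -47, 15, 0, 0], [-110, 95, -75, 21, 0, 0], [-110, 130, -103, 27, 0, 0], [-110, 165, -130, 33, 0, 0], [-110, 200, -158, 39, 0, 0], [-110, 240, -180, 45, 0, 0], [-110, 280, -205, 51, 0, 0], [-110, 330, -230, 57, 0, 0]],
  ],
  hand=-1,
)

```text
clock: 1.7
tool_pos: [0.3075, 0.277, 0.2981]
orientation: [-62.4, 90.0, 46.3]
force: [0.4, 0.4, 0.6]
opening: 0.0877
```

```bash
python3 - <<'E'
from h import *
plan([.526,-.350,.20],-27)
E
```

```text
now 1.7 [0.3075 0.277  0.2981] jaw az -161.3036909180532 tilt 0.020801760860329067 j [ 69.6249  -8.6247 -18.4295   0.0084 -80.1761 -50.93  ]
shift [  98.0264   -5.9048 -663.965 ] turn [-134.3037   -0.0168    0.0204] [45.6963  0.0165  0.0136]
```

Emit:
carry_out(
  series=[
    [[0, -35, -50, 4, 0, 0], [0, -65, -110, 9, 0, 0], [0, -80, -170, 14, 0, 0], [5, -85, -230, 19, 0, 0], [15, -80, -295, 24, 0, 0], [30, -70, -355, 29, 0, 0], [45, -60, -415, 34, 0, 0], [60, -50, -475, 38, 0, 0], [75, -35, -535, 42, 0, 0], [90, -20, -590, 45.7, 0, 0]],
  ],
)

```text
clock: 2.95
tool_pos: [0.5169, -0.2727, 0.2086]
orientation: [-76.9, 90.0, -13.9]
force: [2.0, -0.0, 1.6]
opening: 0.0871
```

```bash
python3 - <<'E'
from h import *
plan([.526,-.350,.16],-27)
E
```

```text
now 2.95 [ 0.5169 -0.2727  0.2086] jaw az 153.03672005370876 tilt 0.04818625606580407 j [ -8.6535  11.301   -9.3588   0.0047 -69.2922 -18.3115]
shift [ 48.6659 -43.13   -64.7686] turn [-179.9633   -0.0737    0.0171] [0.0367 0.0109 0.0469]
```

Emit:
carry_out(
  series=[
    [[16, -14, -22, 0, 0, 0], [32, -29, -44, 0, 0, 0], [48, -43, -65, 0, 0, 0], [48, -43, -65, 0, 0, 0], [48, -43, -65, 0, 0, 0]],
  ],
)

```text
clock: 3.58
tool_pos: [0.5258, -0.3479, 0.1611]
orientation: [-143.2, 90.0, -80.0]
force: [0.7, -0.4, 0.1]
opening: 0.0874
```

```bash
python3 - <<'E'
from h import *
plan([.526,-.350,.014],-27)
w=snapshot("wrist"); cv2.imwrite("pics/w1.png",w["color"][:,:,::-1])
t=snapshot("top"); crop(t,390,160,160,120,5,"pics/t3.png")
print(w['eye'],w['attitude'])
for q in ([.5626,-.3128],[.5342,-.2973],[.4894,-.3854],[.5165,-.4018]): print(proj(w,[q+[.04]]))
E
```

```text
now 3.575 [ 0.5258 -0.3479  0.1611] jaw az 153.14540077327592 tilt 0.006867306289438792 j [-15.7769  17.4137  -7.4902   0.0068 -65.0932 -11.0806]
shift [147.0875  -1.1332  -1.7533] turn [-179.8546   -0.0065   -0.0086] [ 0.1454 -0.0055  0.0041]
[ 0.4888 -0.4204  0.3568] [162.8457  -0.0451 153.1773]
[[302.9374 272.5755]]
[[337.3632 273.5717]]
[[339.0686 166.8978]]
[[302.3325 164.0669]]
```

View pics/w1.png

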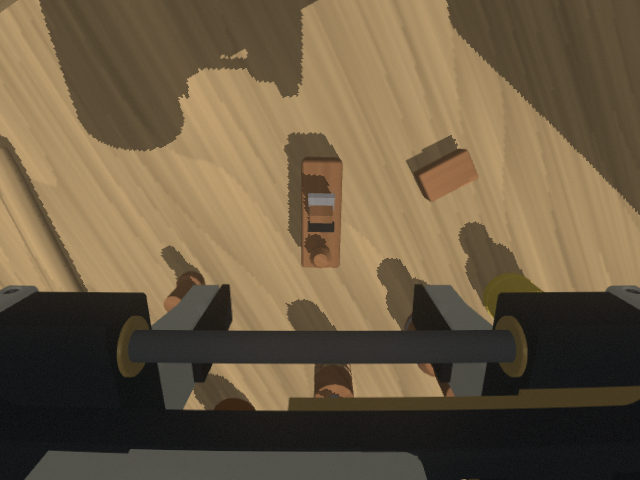

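View pics/t3.png

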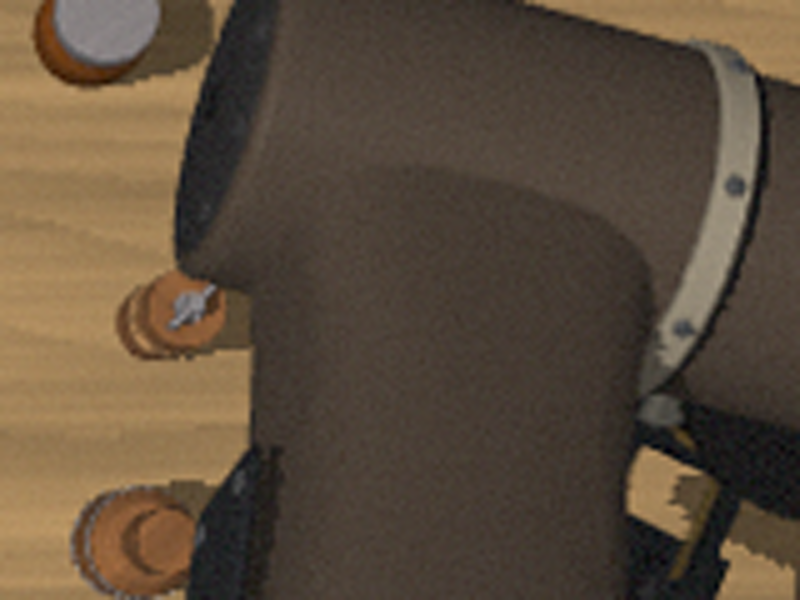

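```bash
python3 - <<'E'
from h import *
w=snapshot("wrist"); crop(w,280,140,90,140,4.2,"pics/w2.png")
p=onz(w,[[302.5,267],[340.5,267],[342,158],[302.5,158]],.04); print(p,p.mean(0))
print(onz(w,[[302.5,158],[342,158]],0.04))
E
```

```text
[[ 0.561  -0.3174  0.04  ]
 [ 0.5292 -0.3014  0.04  ]
 [ 0.4844 -0.3907  0.04  ]
 [ 0.5146 -0.4059  0.04  ]] [ 0.5223 -0.3538  0.04  ]
[[ 0.5146 -0.4059  0.04  ]
 [ 0.4844 -0.3907  0.04  ]]
```

View pics/w2.png

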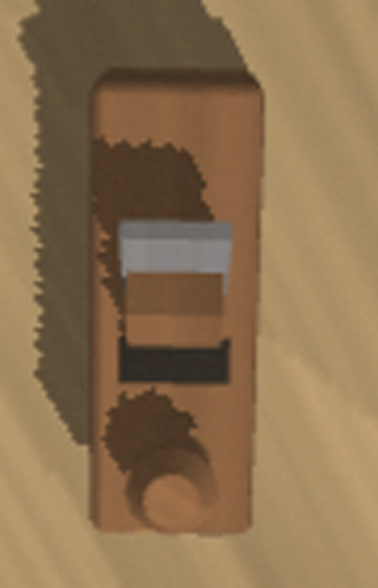

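Emit:
carry_out(
  series=[
    [[40, 0, -4, 0, 0, 0], [80, 0, -4, 0, 0, 0], [110, 0, -4, 0, 0, 0], [130, 0, -4, 0, 0, 0], [142, 0, -4, 0, 0, 0], [147, 0, -4, 0, 0, 0], [147, 0, -4, 0, 0, 0], [147, 0, -4, 0, 0, 0]],
  ],
)

```text
clock: 4.72
tool_pos: [0.5246, -0.3517, 0.0148]
orientation: [-84.6, 89.9, -21.4]
force: [-0.1, -0.3, 0.1]
opening: 0.0875
```

Emit:
carry_out(
  series=[
    [[0, 0, 0, 0, 0, 0], [0, 0, 0, 0, 0, 0], [0, 0, 0, 0, 0, 0], [0, 0, 0, 0, 0, 0], [0, 0, 0, 0, 0, 0], [0, 0, 0, 0, 0, 0], [0, 0, 0, 0, 0, 0], [0, 0, 0, 0, 0, 0]],
  ],
  hand=1,
)

```text
clock: 5.72
tool_pos: [0.5242, -0.3516, 0.0139]
orientation: [-89.5, 90.0, -26.3]
force: [0.2, -0.4, 0.2]
opening: 0.0166
```

```bash
python3 - <<'E'
from h import *
plan([.526,-.350,.014],-27); o=get_obs(); print(o['opening'],o['force'])
w=snapshot("wrist"); cv2.imwrite("pics/w3.png",w["color"][:,:,::-1])
E
```

```text
now 5.725 [ 0.5242 -0.3516  0.0139] jaw az 153.16300024466784 tilt 0.016538826767472467 j [-16.1608  25.4056 -16.8607   0.0039 -47.7175 -10.6789]
shift [-0.116  -0.9238  2.2653] turn [-179.837    -0.026     0.0003] [0.163  0.0002 0.0165]
0.01663472173615728 [ 0.1805 -0.4253  0.1695]
```

View pics/w3.png

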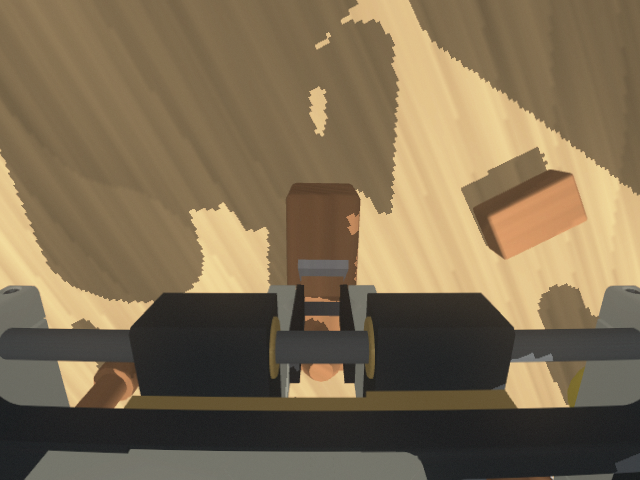

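```bash
python3 - <<'E'
from h import *
o=get_obs(); print(o['clock'],o['opening'],o['force'],o['tool_pos'])
s=snapshot("scene"); crop(s,110,300,200,150,4,"pics/s3.png")
w=snapshot("wrist"); print(proj(w,[o['tool_pos'],o['tool_pos']+[0,0,.019],o['tool_pos']+[0,0,.04]]))
E
```

```text
5.775 0.01644161583198951 [ 0.9908 -0.1899 -0.3973] [ 0.5242 -0.3516  0.0139]
[[320.7215 274.9886]
 [320.6559 288.7731]
 [320.5677 307.3498]]
```

View pics/s3.png

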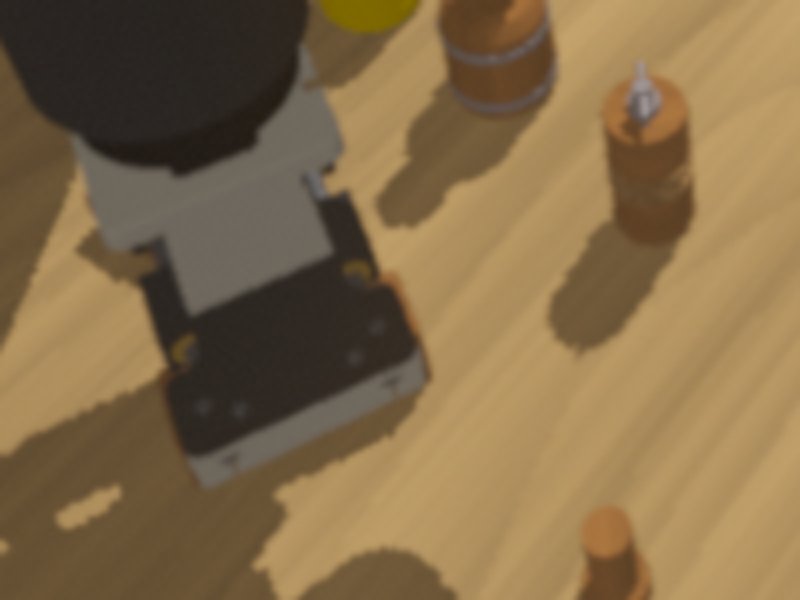

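```bash
python3 - <<'E'
from h import *
s=snapshot("scene")
im=cv2.imread("pics/scene0.png")
c=np.array([.1648,.6542,.1875]); j=np.radians(-104.14); y=np.array([np.cos(j),np.sin(j),0])*.0438
P=[c,c+y,c-y,c+y+[0,0,.036],c-y+[0,0,.036]]; q=proj(s,P); print(q)
x0,y0,f=280,0,6
v=cv2.resize(im[y0:y0+90,x0:x0+110],None,fx=f,fy=f,interpolation=cv2.INTER_CUBIC)
for i,a in enumerate(q): cv2.circle(v,tuple(int(k) for k in ((a-[x0,y0]+.5)*f)),4,[(0,0,255),(0,255,0),(255,0,0),(0,255,255),(255,0,255)][i],-1)
cv2.imwrite("pics/s4.png",v)
E
```

```text
[[331.5953  60.9351]
 [321.2642  64.391 ]
 [341.608   57.5796]
 [321.3858  52.3322]
 [342.0937  45.7715]]
```

View pics/s4.png

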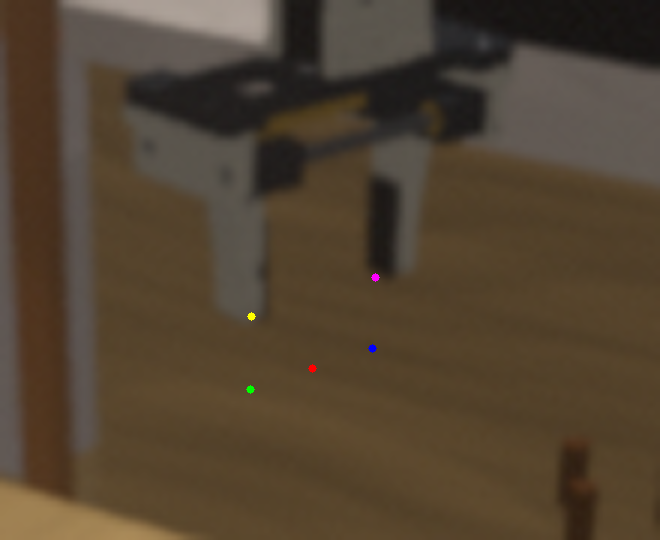

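Both the scene view (fingertips end at the yellow and magenta marks, 36 mm above the reported TCP) and the wrist view (an 88 mm gap spanning 183 px puts the tips about 36 mm short) disagree with the reported TCP. The real fingertips sit about 36 mm higher than reported, so the jaws closed on the iron and knob instead of the body. I'll open, rise and re-measure.

Emit:
carry_out(
  series=[
    [[0, 0, 0, 0, 0, 0], [0, 0, 0, 0, 0, 0], [0, 0, 0, 0, 0, 0], [0, 0, 0, 0, 0, 0], [0, 0, 0, 0, 0, 0], [0, 0, 0, 0, 0, 0], [-30, 0, 0, 0, 0, 0], [-70, 0, 0, 0, 0, 0], [-110, 0, 0, 0, 0, 0], [-110, 0, 0, 0, 0, 0]],
  ],
  hand=-1,
)

```text
clock: 7.18
tool_pos: [0.5262, -0.3525, 0.1279]
orientation: [-86.6, 89.6, -23.4]
force: [-0.9, 0.9, 0.1]
opening: 0.0877
```

```bash
python3 - <<'E'
from h import *
plan([.5245,-.351,.1],-27)
w=snapshot("wrist"); cv2.imwrite("pics/w4.png",w["color"][:,:,::-1])
E
```

```text
now 7.175 [ 0.5262 -0.3525  0.1279] jaw az 153.1900707266959 tilt 0.3903013536812895 j [-16.1581  18.8762  -9.9919   0.0566 -60.7447 -10.6793]
shift [27.8407  2.4045  0.5763] turn [-179.8088   -0.6113    0.0371] [0.1901 0.0236 0.3896]
```

View pics/w4.png

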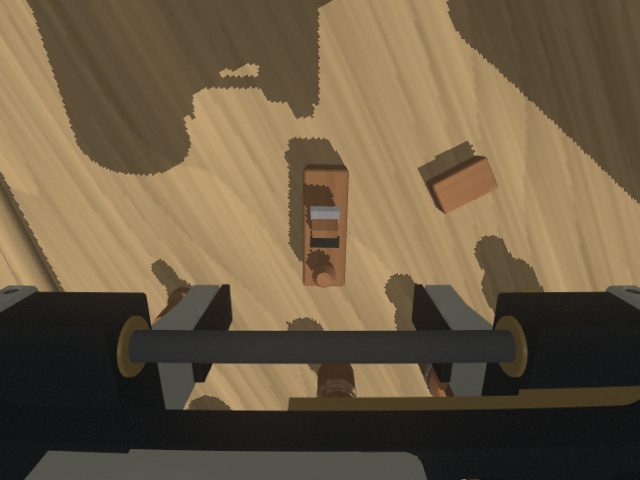

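Emit:
carry_out(
  series=[
    [[0, 0, 0, 0, 0, 0], [0, 0, 0, 0, 0, 0]],
  ],
)

```text
clock: 7.48
tool_pos: [0.5233, -0.3513, 0.1226]
orientation: [97.2, 89.9, 160.4]
force: [-0.8, 0.6, -0.4]
opening: 0.0875
```

```bash
python3 - <<'E'
from h import *
w=snapshot("wrist"); crop(w,280,150,90,150,4,"pics/w5.png")
plan([.5245,-.351,.1],-27)
E
```

```text
now 7.525 [ 0.5234 -0.3513  0.1228] jaw az 153.15768480071944 tilt 0.10602055127118414 j [-16.1598  19.1673 -10.2553  -0.0032 -60.6834 -10.6809]
shift [22.7565 -0.8249  0.7911] turn [-179.8422    0.1642   -0.0267] [ 0.1577 -0.017  -0.1046]
```

View pics/w5.png

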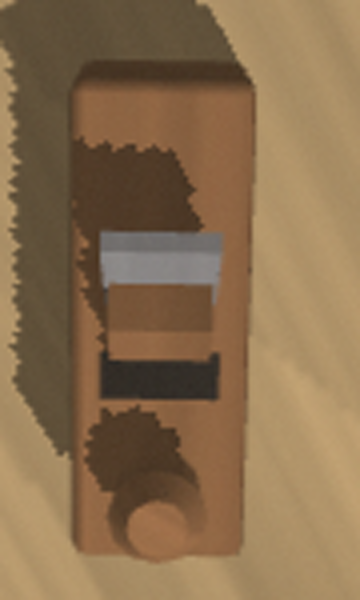

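```bash
python3 - <<'E'
from h import *
w=snapshot("wrist"); f=4
q=(np.array([(75,553),(243,553),(255,85),(72,85)])+.5)/f-.5+[280,150]
p=onz(w,q,.04); c=p.mean(0); print(p[:,:2],c)
ax=(p[0]+p[1]-p[2]-p[3])/2;print(np.degrees(np.arctan2(ax[1],ax[0])),np.linalg.norm(ax),np.linalg.norm(p[0]-p[1]))
plan([c[0],c[1],-.02],-27)
E
```

```text
[[ 0.5609 -0.3187]
 [ 0.5296 -0.3028]
 [ 0.4852 -0.3889]
 [ 0.5162 -0.4045]] [ 0.523  -0.3537  0.04  ]
62.57719393134751 0.09678879181676113 0.03514646520483567
now 7.575 [ 0.5235 -0.3514  0.1229] jaw az 153.15863401532388 tilt 0.09718275973116929 j [-16.16    19.1636 -10.2458  -0.003  -60.6877 -10.6799]
shift [142.8634  -0.8227  -2.3301] turn [-179.8413    0.1505   -0.0245] [ 0.1586 -0.0156 -0.0959]
```

Emit:
carry_out(
  series=[
    [[40, 0, -1, 0, 0, 0], [80, 0, -1, 0, 0, 0], [110, 0, -1, 0, 0, 0], [125, 0, -1, 0, 0, 0], [135, 0, -1, 0, 0, 0], [142, 0, -1, 0, 0, 0], [142, 0, -1, 0, 0, 0]],
  ],
)

```text
clock: 8.45
tool_pos: [0.5237, -0.3525, -0.018]
orientation: [-87.9, 90.0, -24.7]
force: [-0.0, 0.6, 0.1]
opening: 0.0877
```

Emit:
carry_out(
  series=[
    [[0, 0, 0, 0, 0, 0], [0, 0, 0, 0, 0, 0], [0, 0, 0, 0, 0, 0], [0, 0, 0, 0, 0, 0], [0, 0, 0, 0, 0, 0], [0, 0, 0, 0, 0, 0], [0, 0, 0, 0, 0, 0]],
  ],
  hand=1,
)

```text
clock: 9.32
tool_pos: [0.5236, -0.3525, -0.0181]
orientation: [-95.8, 90.0, -32.7]
force: [0.7, 0.6, 0.3]
opening: 0.0358
```

```bash
python3 - <<'E'
from h import *
plan([.5236,.0425,.15],5.5)
w=snapshot("wrist"); cv2.imwrite("pics/w6.png",w["color"][:,:,::-1])
E
```

```text
now 9.325 [ 0.5236 -0.3525 -0.0181] jaw az 153.1601769883293 tilt 0.0068086027208336935 j [-16.2554  27.6415 -18.3318   0.0028 -44.0201 -10.5864]
shift [-168.1578  178.3342  352.4146] turn [147.6602   0.0085   0.0034] [-32.3398  -0.0026   0.0064]
```

View pics/w6.png

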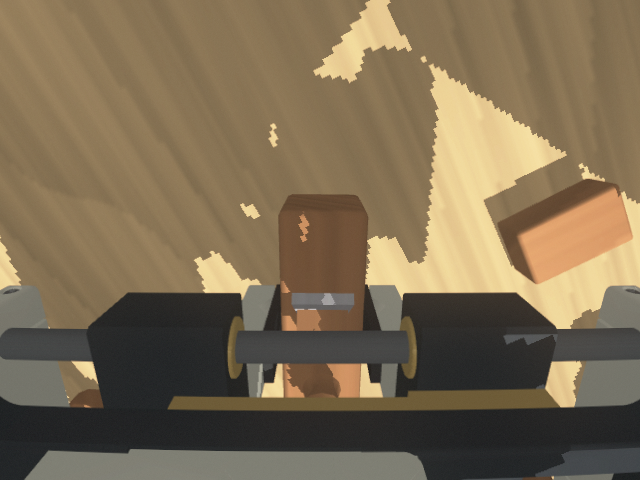

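Emit:
carry_out(
  series=[
    [[-8, 0, 0, 0, 0, 0], [-30, 0, 0, 0, 0, 0], [-60, 0, 0, 0, 0, 0], [-90, 0, 0, 0, 0, 0], [-120, 0, 0, 0, 0, 0], [-145, 3, 12, -1, 0, 0], [-150, 10, 38, -4, 0, 0], [-150, 20, 75, -8, 0, 0], [-150, 31, 115, -11, 0, 0], [-150, 42, 155, -14, 0, 0]],
  ],
)

```text
clock: 10.62
tool_pos: [0.5559, -0.1939, 0.1322]
orientation: [-2.3, 90.0, 74.9]
force: [0.2, -0.1, -1.9]
opening: 0.0357
```

```bash
python3 - <<'E'
from h import *
plan([.6076,.0506,.132],5.5); print(get_obs()['opening'])
E
```

```text
now 10.625 [ 0.5559 -0.1939  0.1322] jaw az 167.23720363795954 tilt 0.009055575614817296 j [ -0.2252  14.9172 -15.0161  -0.0101 -60.0644 -12.5325]
shift [  0.2619   3.5638 249.9101] turn [161.7372   0.0026  -0.0127] [-18.2628   0.0089   0.0018]
0.03569282574810567
```

Emit:
carry_out(
  series=[
    [[0, 1, 40, -3, 0, 0], [0, 1, 80, -6, 0, 0], [0, 2, 120, -9, 0, 0], [0, 3, 160, -12, 0, 0], [0, 3, 195, -15, 0, 0], [0, 4, 225, -17, 0, 0], [0, 4, 242, -18, 0, 0], [0, 4, 250, -18, 0, 0], [0, 4, 250, -18.3, 0, 0], [0, 4, 250, -18.3, 0, 0]],
  ],
)

```text
clock: 11.88
tool_pos: [0.6074, 0.0486, 0.1318]
orientation: [113.1, 90.0, -151.5]
force: [0.5, 0.2, -1.5]
opening: 0.036
```

```bash
python3 - <<'E'
from h import *
plan([.6076,.0506,-.018],5.5); print(get_obs()['opening'])
w=snapshot("wrist"); cv2.imwrite("pics/w7.png",w["color"][:,:,::-1])
s=snapshot("scene"); crop(s,200,150,220,165,3.6,"pics/s5.png")
E
```

```text
now 11.875 [0.6074 0.0486 0.1318] jaw az -174.59050956491916 tilt 0.02104022633191388 j [ 22.9244  16.8076 -12.4144   0.0023 -60.7989 -17.5161]
shift [149.8388  -0.3942   1.963 ] turn [179.9095  -0.0304   0.0129] [-0.0905 -0.0082 -0.0194]
0.035988016060255125
```

View pics/w7.png

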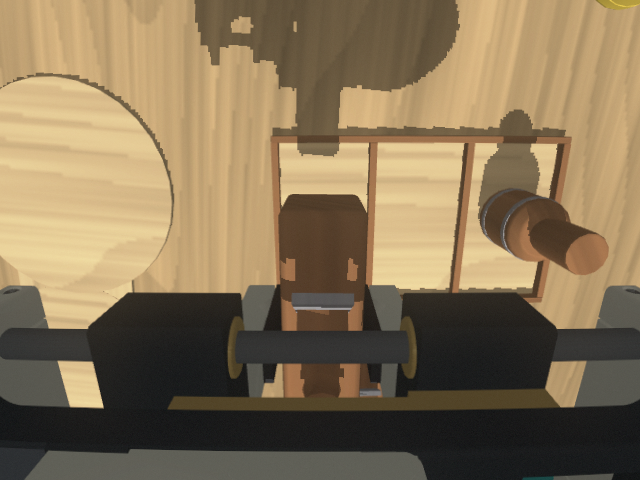

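View pics/s5.png

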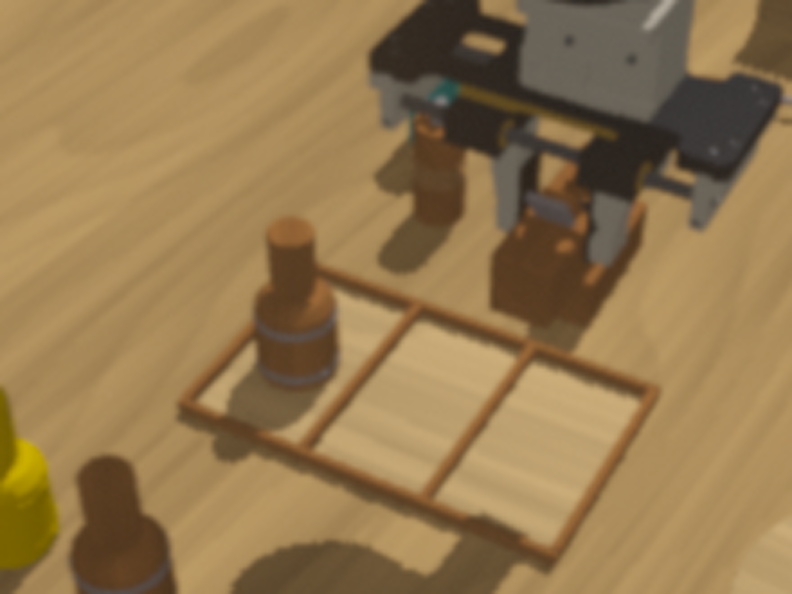

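Emit:
carry_out(
  series=[
    [[35, 0, 2, 0, 0, 0], [70, 0, 2, 0, 0, 0], [105, 0, 2, 0, 0, 0], [125, 0, 2, 0, 0, 0], [138, 0, 2, 0, 0, 0], [145, 0, 2, 0, 0, 0], [149, 0, 2, 0, 0, 0], [149, 0, 2, 0, 0, 0]],
  ],
)

```text
clock: 12.98
tool_pos: [0.6078, 0.0515, -0.0168]
orientation: [-76.0, 90.0, 19.5]
force: [-0.3, -0.4, -1.4]
opening: 0.0357
```

```bash
python3 - <<'E'
from h import *
plan([.6076,.0506,-.018],5.5); o=get_obs(); print(o['opening'],o['force'])
w=snapshot("wrist"); cv2.imwrite("pics/w8.png",w["color"][:,:,::-1])
E
```

```text
now 12.975 [ 0.6078  0.0515 -0.0168] jaw az -174.53967540445814 tilt 0.03267047938524119 j [ 23.1761  25.9752 -21.1779   0.0031 -42.8143 -17.7181]
shift [ 1.1956  0.2554 -0.916 ] turn [179.9603   0.0498  -0.0124] [-0.0397  0.0079  0.0317]
0.03565974243638804 [-0.3286 -0.3991 -1.4464]
```

View pics/w8.png

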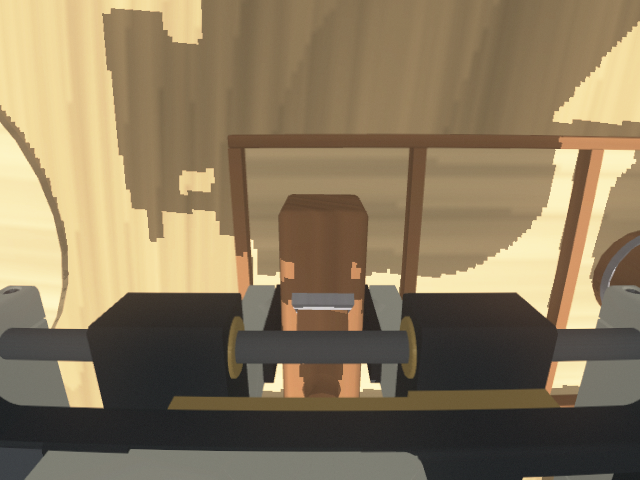

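Emit:
carry_out(
  series=[
    [[1.2, 0, 0, 0, 0, 0], [1.5, 0, 0, 0, 0, 0]],
  ],
)

```text
clock: 13.28
tool_pos: [0.6078, 0.0516, -0.0182]
orientation: [-82.1, 90.0, 13.4]
force: [-1.0, 0.6, 2.7]
opening: 0.0357
```

Emit:
carry_out(
  series=[
    [[0, 0, 0, 0, 0, 0], [0, 0, 0, 0, 0, 0], [0, 0, 0, 0, 0, 0], [0, 0, 0, 0, 0, 0], [-25, 0, 0, 0, 0, 0], [-60, 0, 0, 0, 0, 0], [-100, 0, 0, 0, 0, 0], [-140, 0, 0, 0, 0, 0], [-175, 0, 0, 0, 0, 0], [-175, 0, 0, 0, 0, 0]],
  ],
  hand=-0.25,
)

```text
clock: 14.52
tool_pos: [0.6094, 0.0519, 0.1598]
orientation: [-79.4, 89.7, 16.1]
force: [0.6, -0.2, -0.6]
opening: 0.055
```

```bash
python3 - <<'E'
from h import *
plan([.589,-.197,.155],95.5); o=get_obs(); print(o['opening'],o['force'])
w=snapshot("wrist"); cv2.imwrite("pics/w9.png",w["color"][:,:,::-1])
E
```

```text
now 14.525 [0.6094 0.0519 0.1598] jaw az -174.52154953669879 tilt 0.3458390259697897 j [ 23.1773  15.5189 -10.3448   0.0476 -63.7932 -17.7195]
shift [   4.3056   44.1345 -245.8576] turn [89.9783  0.3169  0.2171] [-90.0211  -0.2171   0.3169]
0.0549619100831251 [ 0.606  -0.2433 -0.5538]
```

View pics/w9.png

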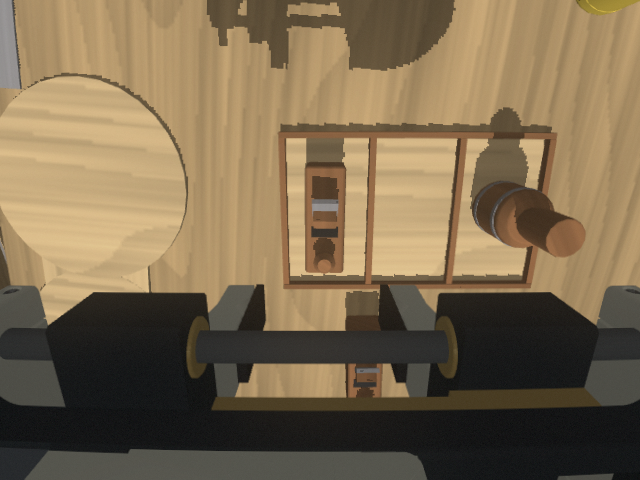

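Emit:
carry_out(
  series=[
    [[0, 4, -25, 9, 0, 0], [0, 9, -50, 18, 0, 0], [0, 13, -75, 27, 0, 0], [0, 18, -100, 36, 0, 0], [0, 22, -125, 45, 0, 0], [0, 26, -150, 54, 0, 0], [0, 31, -175, 63, 0, 0], [0, 36, -200, 72, 0, 0], [0, 40, -225, 81, 0, 0], [0, 43, -246, 90, 0, 0]],
  ],
  hand=-0.8,
)

```text
clock: 15.82
tool_pos: [0.5871, -0.1983, 0.1548]
orientation: [166.2, 89.9, 171.3]
force: [-0.6, -0.4, -0.8]
opening: 0.079
```

Emit:
carry_out(
  series=[
    [[0, 0, 0, 0, 0, 0], [0, 0, 0, 0, 0, 0], [0, 0, 0, 0, 0, 0]],
  ],
)

```text
clock: 16.2
tool_pos: [0.5881, -0.1968, 0.156]
orientation: [158.9, 90.0, 164.5]
force: [0.2, -0.8, 0.7]
opening: 0.0789
```

```bash
python3 - <<'E'
from h import *
plan([.5893,-.197,.011],95.5); o=get_obs(); print(o['opening'],o['force'])
w=snapshot("wrist"); cv2.imwrite("pics/w10.png",w["color"][:,:,::-1])
print(proj(w,[[.5893,-.197,z] for z in (0,.08,.098)]))
E
```

```text
now 16.2 [ 0.5881 -0.1968  0.156 ] jaw az 95.58002740002394 tilt 0.02705540020734801 j [ -0.4926  16.6985  -9.1927  -0.0078 -64.135  -83.924 ]
shift [145.0285  -0.3326   1.2842] turn [ 0.08   -0.0253 -0.0097] [-179.92      0.0153   -0.0396]
0.07889337578040442 [ 0.2039 -0.7718  0.6659]
[[322.0924 215.4725]
 [322.321  238.7825]
 [322.3904 245.8715]]
```

View pics/w10.png

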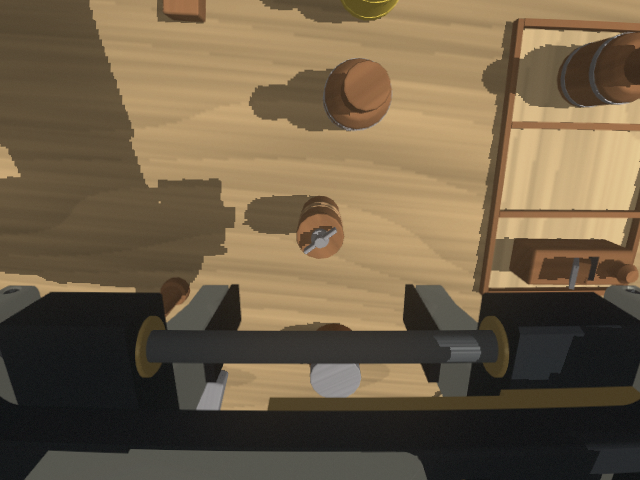

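Emit:
carry_out(
  series=[
    [[40, -1, 0, 0, 0, 0], [80, -1, 0, 0, 0, 0], [110, -1, 0, 0, 0, 0], [128, -1, 0, 0, 0, 0], [138, -1, 0, 0, 0, 0], [145, -1, 0, 0, 0, 0], [145, -1, 0, 0, 0, 0]],
  ],
)

```text
clock: 17.12
tool_pos: [0.5885, -0.1985, 0.0116]
orientation: [-15.4, 90.0, -10.0]
force: [-0.3, 0.0, -0.3]
opening: 0.0786
```

Emit:
carry_out(
  series=[
    [[0, 0, 0, 0, 0, 0], [0, 0, 0, 0, 0, 0], [0, 0, 0, 0, 0, 0], [0, 0, 0, 0, 0, 0], [0, 0, 0, 0, 0, 0], [0, 0, 0, 0, 0, 0], [0, 0, 0, 0, 0, 0]],
  ],
  hand=1,
)

```text
clock: 18.0
tool_pos: [0.5883, -0.1985, 0.0114]
orientation: [-31.6, 90.0, -26.2]
force: [0.2, 1.0, 1.4]
opening: 0.037
```

```bash
python3 - <<'E'
from h import *
plan([.523,.0425,.16],95.5); o=get_obs(); print(o['opening'],o['force'])
w=snapshot("wrist"); cv2.imwrite("pics/w11.png",w["color"][:,:,::-1])
E
```

```text
now 18.0 [ 0.5883 -0.1985  0.0114] jaw az 95.4641067306188 tilt 0.0037914842810310933 j [ -0.6489  24.7857 -18.3618   0.0022 -46.8491 -83.8885]
shift [-148.6109  246.1017  -42.0139] turn [-0.0359  0.0032  0.002 ] [179.9641   0.0031  -0.0051]
0.03698695577013253 [0.2425 1.0134 1.3787]
```

View pics/w11.png

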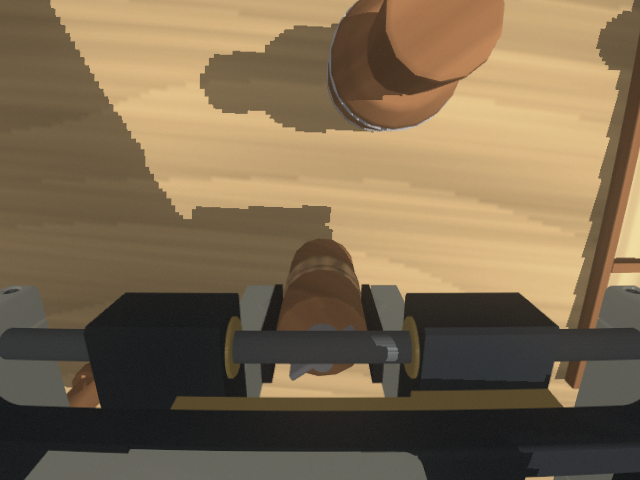

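Emit:
carry_out(
  series=[
    [[-5, 0, 0, 0, 0, 0], [-25, 0, 0, 0, 0, 0], [-50, 0, 0, 0, 0, 0], [-80, 0, 0, 0, 0, 0], [-110, 0, 0, 0, 0, 0], [-126, 10, -1, 0, 0, 0], [-130, 30, -5, 0, 0, 0], [-130, 60, -10, 0, 0, 0], [-130, 90, -15, 0, 0, 0], [-130, 120, -20, 0, 0, 0]],
  ],
)

```text
clock: 19.3
tool_pos: [0.5551, -0.079, 0.14]
orientation: [169.8, 89.9, 175.3]
force: [0.3, -0.2, -2.1]
opening: 0.0372
```

```bash
python3 - <<'E'
from h import *
plan([.523,.0425,.1415],95.5); o=get_obs(); print(o['opening'],o['force'])
E
```

```text
now 19.3 [ 0.5551 -0.079   0.14  ] jaw az 95.47415099892245 tilt 0.12455771112015016 j [ 11.8785  12.0572 -17.7546  -0.041  -60.3075 -96.384 ]
shift [ -1.4195 123.9784 -20.3907] turn [-0.0258 -0.1226 -0.0221] [179.9741  -0.0347   0.1925]
0.037193874603104186 [ 0.308  -0.173  -2.0969]
```

Emit:
carry_out(
  series=[
    [[0, 30, -5, 0, 0, 0], [0, 60, -10, 0, 0, 0], [0, 88, -15, 0, 0, 0], [0, 108, -18, 0, 0, 0], [0, 120, -20, 0, 0, 0], [0, 124, -20, 0, 0, 0], [0, 124, -20, 0, 0, 0], [0, 124, -20, 0, 0, 0]],
  ],
)

```text
clock: 20.3
tool_pos: [0.5252, 0.0401, 0.1412]
orientation: [-152.6, 90.0, -147.2]
force: [-0.9, -0.1, -0.4]
opening: 0.0373
```

```bash
python3 - <<'E'
from h import *
plan([.523,.0425,.0114],95.5); o=get_obs(); print(o['opening'],o['force'])
w=snapshot("wrist"); cv2.imwrite("pics/w12.png",w["color"][:,:,::-1])
s=snapshot("scene"); crop(s,200,150,220,165,3.6,"pics/s6.png")
E
```

```text
now 20.3 [0.5252 0.0401 0.1412] jaw az 95.42756496967955 tilt 0.0176729465966078 j [  25.7248    8.7438  -21.8128    0.0025  -59.4609 -110.2985]
shift [129.7851   2.5972  -1.9169] turn [-0.0724 -0.0157  0.0081] [179.9276   0.0127   0.0246]
0.03727688802812566 [-0.8967 -0.1417 -0.4334]
```

View pics/w12.png

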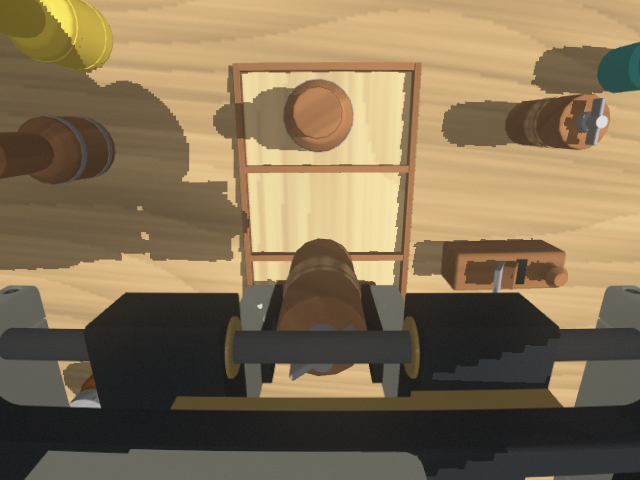

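View pics/s6.png

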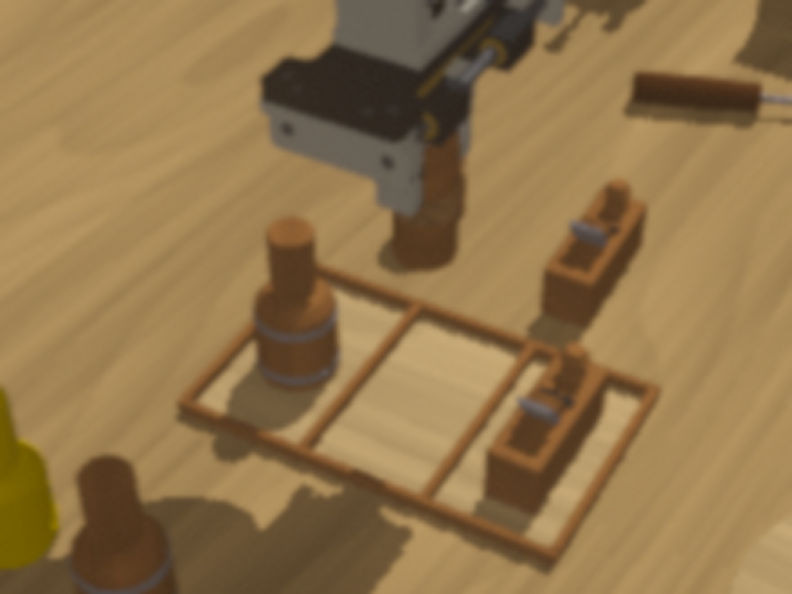

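Emit:
carry_out(
  series=[
    [[30, 2, -2, 0, 0, 0], [60, 2, -2, 0, 0, 0], [90, 2, -2, 0, 0, 0], [110, 2, -2, 0, 0, 0], [120, 2, -2, 0, 0, 0], [126, 2, -2, 0, 0, 0], [129, 2, -2, 0, 0, 0], [130, 2, -2, 0, 0, 0], [130, 2, -2, 0, 0, 0]],
  ],
)

```text
clock: 21.52
tool_pos: [0.5233, 0.0425, 0.0118]
orientation: [16.5, 90.0, 22.0]
force: [-0.2, 0.7, -0.5]
opening: 0.0372
```

```bash
python3 - <<'E'
from h import *
plan([.523,.0425,.0114],95.5); o=get_obs(); print(o['opening'],o['force'])
w=snapshot("wrist"); cv2.imwrite("pics/w13.png",w["color"][:,:,::-1])
E
```

```text
now 21.525 [0.5233 0.0425 0.0118] jaw az 95.46718818117056 tilt 0.0429808448500232 j [  26.0763   17.2753  -30.8073    0.0046  -41.8745 -110.6126]
shift [ 0.3611  0.0098 -0.2636] turn [-0.0328  0.0412 -0.0122] [179.9672  -0.0192  -0.0647]
0.03723698521926416 [-0.1597  0.7452 -0.5434]
```

View pics/w13.png

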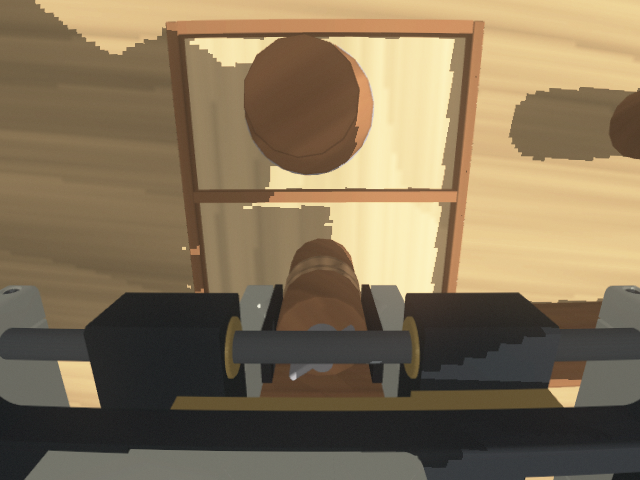

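Emit:
carry_out(
  series=[
    [[0.6, 0, 0, 0, 0, 0], [0.6, 0, 0, 0, 0, 0]],
  ],
)

```text
clock: 21.82
tool_pos: [0.5234, 0.0426, 0.0113]
orientation: [7.8, 89.9, 13.3]
force: [-2.1, 0.6, 5.0]
opening: 0.0369
```

Emit:
carry_out(
  series=[
    [[0, 0, 0, 0, 0, 0], [0, 0, 0, 0, 0, 0], [0, 0, 0, 0, 0, 0], [0, 0, 0, 0, 0, 0], [0, 0, 0, 0, 0, 0], [-25, 0, 0, 0, 0, 0], [-60, 0, 0, 0, 0, 0], [-100, 0, 0, 0, 0, 0], [-140, 0, 0, 0, 0, 0], [-175, 0, 0, 0, 0, 0]],
  ],
  hand=-0.5,
)

```text
clock: 23.08
tool_pos: [0.523, 0.0424, 0.1874]
orientation: [19.2, 89.9, 24.7]
force: [0.7, 0.5, 0.3]
opening: 0.0656
```

```bash
python3 - <<'E'
from h import *
plan([.45,.3,.25],95.5); o=get_obs(); print(o['opening'],o['force'])
s=snapshot("scene"); cv2.imwrite("pics/s7.png",s["color"][:,:,::-1])
w=snapshot("wrist"); cv2.imwrite("pics/w14.png",w["color"][:,:,::-1])
E
```

```text
now 23.075 [0.523  0.0424 0.1874] jaw az 95.4611946447057 tilt 0.051430180521429426 j [  26.0742    6.3394  -18.2326    0.0014  -65.3766 -110.6136]
shift [-62.5601 263.4086 -48.1158] turn [-0.0388  0.0486 -0.0169] [179.9612  -0.0265  -0.0763]
0.06561429224168144 [0.7182 0.4667 0.3223]
```

View pics/s7.png

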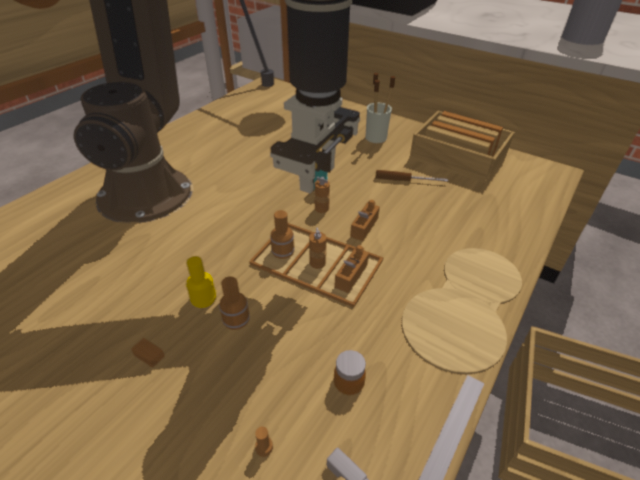

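View pics/w14.png

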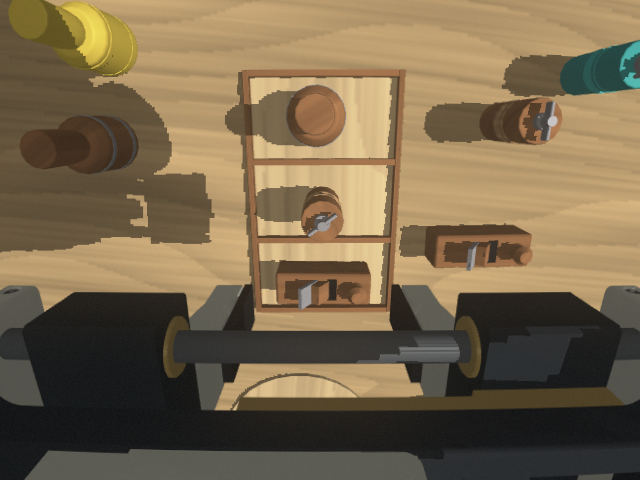

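In the scene view, the mallet (282,235), clamp (317,250) and plane (350,270) all stand upright, one to a compartment. The spares, look-alikes and bystanders are unmoved. I'll let the arm settle, then hand in.

Emit:
carry_out(
  series=[
    [[0, 0, 0, 0, 0, 0], [0, 0, 0, 0, 0, 0], [0, 0, 0, 0, 0, 0]],
  ],
)

```text
clock: 23.55
tool_pos: [0.5225, 0.0422, 0.1848]
orientation: [-162.4, 89.9, -156.9]
force: [-0.2, 0.3, -0.5]
opening: 0.0662
```

```bash
python3 -c "
from plant import *
print(get_obs()['clock']); print(close_job())"
```

```text
23.55
the job is handed in; nothing more can be done
None
```

The kit tray now holds one mallet (already there), one clamp and one plane. I put the right-hand plane in the compartment farthest from the robot and the right-hand brown clamp in the middle one. I handed the job in at 23.6 s.

- **Last checks:** the final scene and wrist pictures show all three tools upright, one per compartment. The spares, the turquoise and yellow look-alikes and the bystanders looked unmoved, and the gripper was clear of everything.
- **Discrepancy:** the real fingertips sit about 36 mm higher than the reported TCP. Because of this, my first grasp closed to 17 mm on top of the plane instead of on its body. I opened, confirmed the plane was still upright, and re-gripped 32 mm lower by the reported height (opening 35.8 mm). The clamp grasp allowed for the offset.
- **Smaller disagreement:** the wrist camera placed things about 3–6 mm differently from the top and scene views. I used values in between, and it caused no trouble.

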